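# Set a strip in the cut-off jig

## Task

Get the wooden strip ready for sawing: tip the blue flip stop over until it is fully down in front of the fence, then push the strip endways along its channel until its end butts against the stop, and last push the red toggle-clamp handle fully down so that the clamp holds the strip there. This is all pushing with the fingers: do not lift the strip, and leave the things lying round the jig alone.

Things in the scene. Friction and masses are not known exactly. Their poses are not given: they have to be found in the camera images.
- jig: cut-off jig fixed to the bench, elsewhere and turned each time: grey board 15 mm thick. Origin on the bench top below the fence's front face (the face to the strip); z up, x square to the fence towards its back, y along the fence to the loading end (the robot's left). Board x -57 to 85, y -150 to 190 mm. Aluminium fence x 0 to 20, y -150 to 80, top 37 above the bench
- channel (a point): middle of the channel floor (15 mm above the bench) at the channel's loading end (fence and guide end here). The straight channel is 30 mm wide, between the fence and the dark wooden front guide (18 mm wide, top 26 mm above the bench); it runs 230 mm towards the jig's -y. Saw kerf 75 mm from this end
- clamp_handle (a joint): angle by which the toggle clamp's red handle has been pushed over, rad: 0 = raised and open (72 degrees above level; starts 0 to 0.1), 1.25 = fully down (level; hard limit; the clamp's bar presses on the strip). It moves stiffly (1 to 5 N at the grip, most just before the end, where the linkage snaps over its dead centre), stays where it is left and stays shut
- clamp_pivot (a point): pivot of the red handle, behind the fence, 60 mm above the bench (jig x 62, y 45). The handle is 87 mm long from here, 13 wide, 12 thick; raised it points up, leaning 18 degrees to the jig's +x; pushed to +x and down it ends level, pointing to +x. The clamp's bar pivots 22 mm before this point (-x) and, open, slants up and forward, its end 110 mm above the bench
- clamp_grip (a point): point on the face of the red handle to push on (it looks to -x when raised and up when shut), 60 mm from the pivot along the handle; it moves with the handle
- flip_stop (a joint): angle of the blue flip stop on its hinge, rad: 0 = down (its nose hangs in the channel; hard limit), 2.15 = folded up and leaning back over the fence, as at the start. The hinge lies along the fence. It turns freely: pushed lightly from behind (from the jig's +x towards -x) past about 1.7 it falls down by its own weight
- flip_stop_corner (a point): outer corner of the blue flip stop's L-shaped arm (20 mm wide along the fence, 44 mm long from its hinge; the 28 mm nose bends off here). Folded up, this is its rearmost point, 80 mm above the bench and 27 mm behind the hinge (jig +x): a finger coming from behind, its tip below this point, tips the stop over. Moves with the stop
- stop_face (a point): fixed point where the strip must butt: the lowered nose's face to the loading end (jig +y), 24 mm above the bench; axes as the jig's. The stop's black saddle (30 mm long, top 51 mm above the bench, its middle 10 mm farther to -y) sits on the fence, at a place that varies; the hinge lies 38.5 mm behind (+x), 46 mm above the bench
- strip_mid (a point): centre of the loose wooden strip, 27 mm wide, 18 mm high, 220 mm long along its own y, about 90 g. It lies on the board in the channel with 3 mm side play
- strip_push_end (a point): middle of the strip's end face at the loading end (+y), to be pushed on; 24 mm above the bench, always more than 30 mm beyond the end of fence and guide. The last stretch of the board may or may not lie under it
- strip_stop_end (a point): middle of the strip's other end face (-y), which must meet the stop; 25 to 55 mm short of it at the start
- offcut: loose offcut of the strip, 27 x 62 x 18 mm, to the right of the jig; not to be moved. Origin under its centre
- pen: white marker pen with red cap, 116 x 13 x 15 mm, lying in front of the jig; not to be moved. Origin under its centre
- tape: yellow tape measure, 81 x 35 x 69 mm high, behind the jig on the right; not to be moved. Origin under its centre
- level: small yellow-green spirit level (a plain bar), 58 x 17 x 16 mm, behind the jig on the left; not to be moved. Origin under its centre
Things that resemble listed ones, but are neither listed nor needed, are in the scene too. Of the things shaped like the part that bears strip_mid, the wooden one is meant.

How it is judged:
By the outcome, as a careful person would: the job done as asked, in the order asked, and still so for the second after the job is handed in, with the robot touching nothing.
It also fails if it takes over 58 s, if anything falls off the work surface, if the arm or the gripper's body presses on something with over 40 N, if the wrist force passes 120 N, or if a joint passes its speed limit or range.

## Robot

A 6-joint arm with a two-finger parallel gripper is mounted at the origin on a cart in front of the work surface, level with it; the furniture and walls round the work are solid. World frame = base frame: x ahead of the robot, y to its left, z up, the work surface at z = 0. Lengths are in m, angles in degrees, forces in N, time in s.
With the tool pointing down it reaches from about 0.325 to 0.9 m from the base axis. Payload 6.1 kg.
Tool frame: the origin (TCP) lies between the finger pads; the fingertips stand 8 mm ahead of it and the grasp point (between the pads) lies 11 mm behind it (tips_ahead is the distance from the TCP to the fingertips, in m); z points along the fingers, y is the line along which they close (so a half turn about z gives the same grasp; the last joint's range is limited). The gripper opens to 85 mm and grips with 20 to 120 N. Pads are 22 mm wide; open, the fingers measure 114 mm over their backs; the gripper's body (76 mm by 85 mm) begins 54 mm behind the grasp point. The pads swing forward as they close: fully open they stand 13 mm farther back than shut.
Start: joints at [59.525, 12.628, 87.462, -0, 79.91, -7.225], TCP at [0.247, 0.574, 0.239] pointing down, gripper open.
Joint ranges: [-170.65, 170.65], [-52.31, 119.04], [5.05, 147.46], [-71.25, 251.25], [11.57, 151.72], [-153.62, 153.62]. Speed limits (degrees/s): [147.25, 147.25, 172.46, 180, 180, 180].

## Interface

Orientations are given as [roll, pitch, yaw] about the fixed x, y, z axes, in that order (R = Rz(yaw) Ry(pitch) Rx(roll)).
In Python, from cell import * gives the robot as it stands. The module is installed in compiled form; this text tells all that it offers.
- The arm moves only by the tool servo_tool, never from a script. Its argument "commands" is a list that holds one entry, the list of rows, each a list of 7 numbers: the opening, from -1 (shut) to 1 (fully open), then the shift along the tool's x, y, z in cm, then the turn, a rotation vector about the tool's x, y, z in rad. A call has 1 to 8 rows; each row is the pose to reach, as a shift and turn from the pose commanded when the call began, along the tool's axes at that moment; what a row does not reach only later rows make up. A row lasts 1/8 s, in which the tool goes at most 62.5 mm and 10.7 degrees, less where a joint would pass 70% of its speed; a pose out of reach is approached as far as the arm can. A call with a gripper value outside its range is refused whole. The fingers move at their own pace and stop on an object; the grip force is fixed at half the most. Time passes only in rows, so rows that repeat a pose let the fingers close. It gives the time, the measured TCP pose, the force, the opening and the grip force at its end, in the units of the state.
- get_state(): the state, without advancing time (a new reading comes with each control period).
- grab_frame(name): name is "scene" or "top" or "wrist"; returns a dict with "img" (420x560x3 uint8, blue, green, red), "mtx" (3x3 intrinsics, pixels), "k1" (the pictures are not rectified: a ray, as slopes to the right and down, at radius r is drawn at 1 + k1 r^2 times it, then the intrinsics apply), "rvec" (rotation vector, rad) and "tvec" (3), from world to camera coordinates, as OpenCV has them. Camera axes: x right, y down, z forward; pixel columns grow to the right and rows downward; lengths in m; the calibration is good to about 2 mm. A picture is of the moment at which its call begins. There is no depth.
- hand_in(): hands the job in; it is judged then, once.
The state is a dict: "t": time; "joint_pos": joint angles; "dq": joint speeds; "joint_efforts": joint torques, N m; "position": TCP position; "orientation": TCP orientation; "contact_force": force on the tool from outside, world axes, zero at the start; "ft_torque": the same for the moment, N m; "gripper_width": opening from 0.0 (shut) to 1.0 (fully open); "grasp_force": force on a finger pad.
Only numpy, scipy, OpenCV 4.12 (cv2) and the standard library are available. Lean on these libraries where they do the work, as an engineer would, in place of code of your own. Each camera call takes 0.05 s, during which the arm holds its last target. There are 200 camera calls.

## Working session

There is one attempt and no reset: what is moved stays moved. The work goes in short steps, Python scripts to look and compute and a tool call to move; the robot and the scene stay as the last step left them, time stands still between calls to the robot, and variables do not carry over. Pictures are saved under pics/ and viewed, at most 11 in all, crops included, and the job is handed in when it is done.

Besides the shell and the picture viewer there is one more tool, called after "Call:" as name(argument=value, ...) on one line, values as JSON. servo_tool: Moves the arm, as the interface text tells. Its arguments: {"type":"object","properties":{"commands":{"type":"array","items":{"type":"array","items":{"type":"array","items":{"type":"number"}}}}},"required":["commands"]}

```bash
mkdir -p pics; cat > h.py <<'E'
from cell import *
import numpy as np, cv2
from scipy.spatial.transform import Rotation as Ro
def cam(n):
    f=grab_frame(n); R=cv2.Rodrigues(np.array(f["rvec"],float))[0]; t=np.array(f["tvec"],float).ravel()
    return f,R,t
def ray(c,u,v):
    f,R,t=c; K=np.array(f["mtx"]); k=f["k1"]
    d=np.array([(u-K[0,2])/K[0,0],(v-K[1,2])/K[1,1]]); p=d.copy()
    for _ in range(20): p=d/(1+k*(p@p))
    return -R.T@t, R.T@np.array([p[0],p[1],1])
def onz(c,u,v,z):
    o,d=ray(c,u,v); return o+d*(z-o[2])/d[2]
def proj(c,P):
    f,R,t=c; K=np.array(f["mtx"]); q=R@np.asarray(P,float)+t; p=q[:2]/q[2]; p=p*(1+f["k1"]*(p@p))
    return K[0,0]*p[0]+K[0,2],K[1,1]*p[1]+K[1,2]
def two(c1,a,c2,b):
    o1,d1=ray(c1,*a);o2,d2=ray(c2,*b)
    s=np.linalg.lstsq(np.c_[d1,-d2],o2-o1,rcond=None)[0]
    p,q=o1+s[0]*d1,o2+s[1]*d2
    return (p+q)/2,np.linalg.norm(p-q)
E
python3 - <<'E'
from h import *
for n in("scene","top"):
    c=cam(n);cv2.imwrite(f"pics/{n}0.png",c[0]["img"]); print(n,-c[1].T@c[2], c[0]["mtx"][0][0])
s=get_state();print(s["t"],s["position"],s["orientation"])
E
```

```text
scene [ 0.06239069 -0.49848149  0.80265955] 498.9038738277247
top [ 0.3856645  -0.03544039  1.22295612] 448.2251263795582
0.1 [0.2464711  0.57377441 0.23831509] [-1.79900367e+02 -1.21334603e-02  1.56747568e+02]
```

View pics/scene0.png

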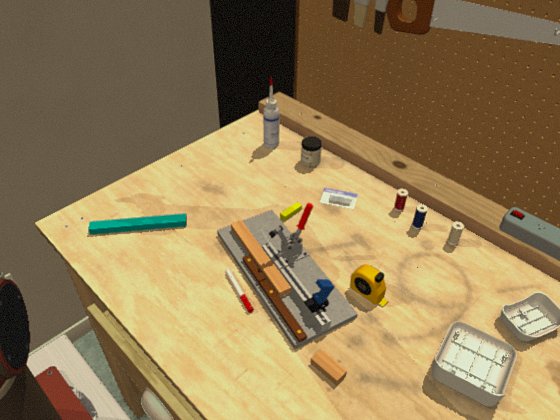

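View pics/top0.png

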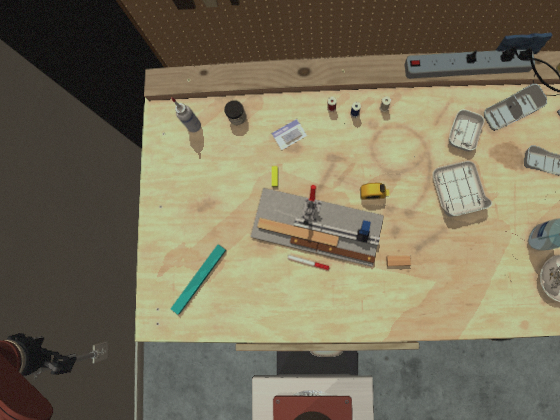

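The scene picture shows the jig at about (285,275). The top picture shows the jig at (317,228), with the orange strip at (298,232), blue stop at (364,231) and red handle at (312,192). The teal bar at (198,280) is a look-alike for the strip, but the orange wooden one is meant. The pen's red cap at (322,266) could be confused with the handle, the offcut at (399,262) with the strip, and the dark guide at (333,250) also resembles it. I'll check in close crops.

```bash
python3 - <<'E'
import cv2
a=cv2.imread("pics/top0.png")[175:285,240:420]; cv2.imwrite("pics/c1.png",cv2.resize(a,None,fx=4.4,fy=4.4,interpolation=cv2.INTER_CUBIC))
a=cv2.imread("pics/scene0.png")[190:350,205:395]; cv2.imwrite("pics/c2.png",cv2.resize(a,None,fx=3.7,fy=3.7,interpolation=cv2.INTER_CUBIC))
E
```

```text
(no output)
```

View pics/c1.png

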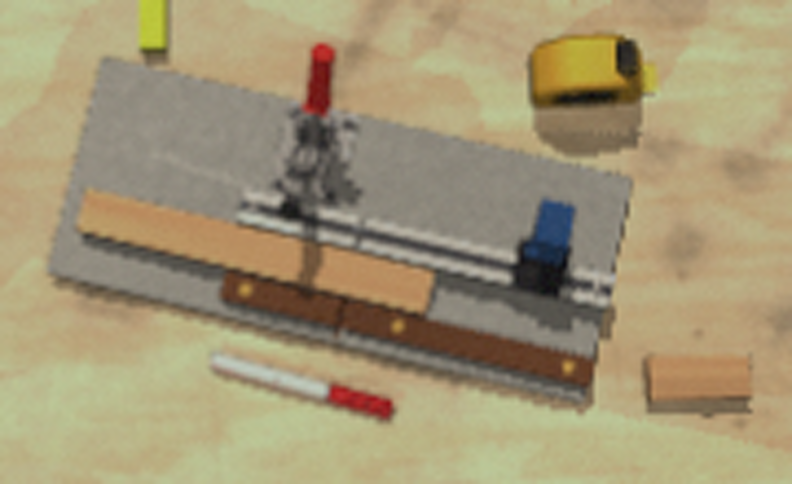

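View pics/c2.png

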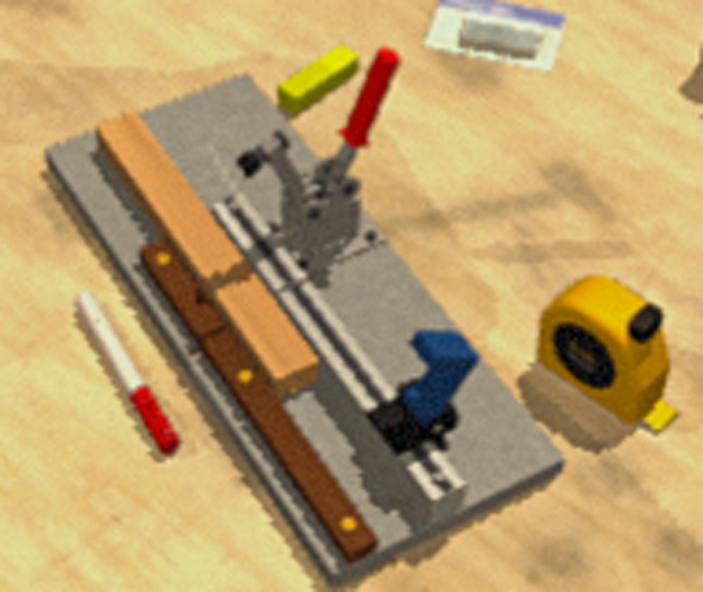

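c1 shows the board corners at (103,57), (632,180), (50,271) and (588,396). The wooden strip runs from (84,212) to (432,290), the handle tip is at (322,52), and the blue stop is at (553,230). c2 agrees: the board corners are (248,75), (562,465), (47,150) and (335,575).

```bash
cat > fit.py <<'E'
from h import *
ct=cam("top");cs=cam("scene")
T=lambda u,v:(u/4.4+240-.4,v/4.4+175-.4)
S=lambda u,v:(u/3.7+205-.4,v/3.7+190-.4)
J=np.array([[85,190],[85,-150],[-57,190],[-57,-150]])/1e3
pt=np.array([onz(ct,*T(*p),.015)[:2] for p in[(103,57),(632,180),(50,271),(588,396)]])
ps=np.array([onz(cs,*S(*p),.015)[:2] for p in[(248,75),(562,465),(47,150),(335,575)]])
def rig(J,P):
    a=J-J.mean(0);b=P-P.mean(0);th=np.arctan2((a[:,0]*b[:,1]-a[:,1]*b[:,0]).sum(),(a*b).sum())
    R=np.array([[np.cos(th),-np.sin(th)],[np.sin(th),np.cos(th)]]);t=P.mean(0)-R@J.mean(0)
    return th,R,t,np.round(1e3*(P-(J@R.T+t)),1)
if __name__=="__main__":
    for p in(pt,ps): th,R,t,r=rig(J,p);print(np.degrees(th),t,r.tolist())
    th,R,t,r=rig(np.r_[J,J],np.r_[pt,ps]);np.savez("jig.npz",R=R,t=t,th=th);print(np.degrees(th),t)
    L=lambda p:np.round(1e3*(R.T@(p[:2]-t)),1)
    for n,p,z in[("push",(84,211),.033),("stopend",(432,291),.033),("saddleL",(517,270),.051),("saddleR",(570,282),.051),("bluecornL",(542,200),.08),("bluecornR",(575,205),.08)]:
        print(n,L(onz(ct,*T(*p),z)))
    for n,p,z in[("push",(118,122),.033),("stopend",(295,368),.033)]: print(n,"sc",L(onz(cs,*S(*p),z)))
    for n,a,b in[("handle tip",(322,52),(390,58)),("corner",(558,204),(463,350))]:
        P,e=two(ct,T(*a),cs,S(*b));print(n,P,e,L(P))
E
python3 fit.py
```

```text
-14.696033504220333 [ 0.53257999 -0.03936323] [[-1.1, -0.1], [-3.1, 2.5], [1.1, -1.9], [3.0, -0.6]]
-15.234844320544873 [ 0.53021583 -0.03983425] [[-1.6, -0.2], [-2.9, 1.2], [1.1, -1.3], [3.4, 0.3]]
-14.965527075058326 [ 0.53139768 -0.03959889]
push [-15.7 174.4]
stopend [-13.9 -43.5]
saddleL [  8.  -89.4]
saddleR [   8.3 -121.3]
bluecornL [ 47.6 -93.2]
bluecornR [  49.1 -112.4]
push sc [-14.9 172.6]
stopend sc [-15.7 -40.8]
handle tip [ 0.63309797 -0.01762238  0.13594161] 0.0005657091337899775 [92.6 47.5]
corner [ 0.55017148 -0.1504844   0.07678508] 0.0026301987361941983 [  46.8 -102.3]
```

```bash
cat > go.py <<'E'
import sys
from h import *
# usage: go.py x y tipz (jig mm) ... -> tool-frame shift (cm) and turn to yaw aligned with jig, from measured pose
def shifts(pts):
    j=np.load("jig.npz");s=get_state();p=np.array(s["position"]);Rt=Ro.from_euler("xyz",s["orientation"],degrees=True)
    goal=Ro.from_euler("xyz",[180,0,180+np.degrees(float(j["th"]))],degrees=True)
    print("t",round(s["t"],2),"jig now",np.round(1e3*(j["R"].T@(p[:2]-j["t"])),1),"tip z",round(1e3*p[2]-8,1),"F",np.round(s["contact_force"],1),"w",s["gripper_width"])
    print("turn",np.round((Rt.inv()*goal).as_rotvec(),3))
    for q in pts:
        w=np.r_[j["R"]@(np.array(q[:2])/1e3)+j["t"],(q[2]+8)/1e3]
        print(q,"world",np.round(w,3),"shift",np.round(100*Rt.inv().apply(w-p),2))
if __name__=="__main__":
    a=np.array(sys.argv[1:],float).reshape(-1,3);shifts(a)
E
python3 go.py 88 -103 231  88 -103 65; python3 -c "
from cell import *
print(get_state().keys(), get_state().get('tips_ahead'))"
```

```text
t 0.2 jig now [-433.6  519.1] tip z 230.6 F [ 0.9 -0.2 -0.1] w 1.001906683358178
turn [-0.001 -0.    -0.145]
[  88. -103.  231.] world [ 0.59  -0.162  0.239] shift [-6.058e+01 -5.405e+01  2.000e-02]
[  88. -103.   65.] world [ 0.59  -0.162  0.073] shift [-60.58 -54.03  16.62]
dict_keys(['t', 'joint_pos', 'dq', 'joint_efforts', 'position', 'orientation', 'contact_force', 'ft_torque', 'grasp_force', 'gripper_width']) None
```

Call:
servo_tool(commands=[[[-1, -4, -3.6, 0, 0, 0, -0.145], [-1, -8, -7.2, 0, 0, 0, -0.145], [-1, -12, -10.8, 0, 0, 0, -0.145], [-1, -16, -14.4, 0, 0, 0, -0.145], [-1, -20, -18, 0, 0, 0, -0.145], [-1, -24, -21.5, 0, 0, 0, -0.145], [-1, -28, -25, 0, 0, 0, -0.145], [-1, -32, -28.6, 0, 0, 0, -0.145]]])

```text
t: 1.2
position: [0.4283, 0.1836, 0.2394]
orientation: [180.0, 0.0, 165.1]
contact_force: [0.9, -0.1, -0.0]
gripper_width: 0.0
grasp_force: 0.0
```

```bash
python3 go.py 88 -103 231
```

```text
t 1.2 jig now [-157.3  189. ] tip z 231.4 F [ 0.9 -0.1 -0. ] w 0.00043215955955202624
turn [0.    0.    0.001]
[  88. -103.  231.] world [ 0.59  -0.162  0.239] shift [-24.51 -29.21   0.04]
```

Call:
servo_tool(commands=[[[-1, -4, -4.7, 0, 0, 0, 0], [-1, -8, -9.4, 0, 0, 0, 0], [-1, -12, -14.1, 0, 0, 0, 0], [-1, -16, -18.8, 0, 0, 0, 0], [-1, -20, -23.5, 0, 0, 0, 0], [-1, -24.5, -29.2, 0, 0, 0, 0], [-1, -24.5, -29.2, 0, 0, 0, 0], [-1, -24.5, -29.2, 0, 0, 0, 0]]])

```text
t: 2.2
position: [0.5889, -0.1604, 0.2386]
orientation: [180.0, -0.1, 165.0]
contact_force: [-1.0, 0.2, -0.6]
gripper_width: -0.002
grasp_force: 0.0
```

```bash
python3 go.py 88 -103 65; python3 - <<'E'
from h import *
cv2.imwrite("pics/w1.png",cam("wrist")[0]["img"])
E
```

```text
t 2.2 jig now [  86.7 -101.8] tip z 230.6 F [-1.   0.2 -0.6] w -0.002448908177942288
turn [ 0.001 -0.001 -0.001]
[  88. -103.   65.] world [ 0.59  -0.162  0.073] shift [-0.15 -0.13 16.56]
```

View pics/w1.png

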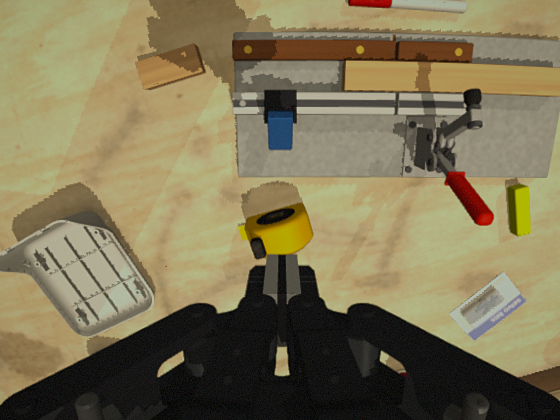

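The wrist picture shows the fingers behind the blue stop, which is at (281,130). The tape measure's front edge is at about (275,205), and the clamp and red handle are at (470,195). I'll check tape clearance and refine the stop and strip positions.

```bash
python3 - <<'E'
from h import *
j=np.load("jig.npz");c=cam("wrist")
L=lambda p:np.round(1e3*(j["R"].T@(p[:2]-j["t"])),1)
for n,u,v,z in[("tape front top",285,204,.069),("tape left",248,222,.069),("tape R",308,212,.069),("tape front low",285,212,.02),("blue rear",281,149,.08),("blueL",269,140,.08),("blueR",293,140,.08),("sadL",264,98,.051),("sadR",296,98,.051),("strip stop end",345,76,.033),("board corner bl",238,177,.015),("board front R",556,177,.015),("handle tip",485,220,.143),("bar end",472,97,.11)]:
    print(n,L(onz(c,u,v,z)))
E
```

```text
tape front top [ 99.7 -97.5]
tape left [ 117.  -131.7]
tape R [107.3 -76.4]
tape front low [122.3 -96.9]
blue rear [  48.6 -101.1]
blueL [  41.1 -111.1]
blueR [ 41.1 -91.1]
sadL [   6.6 -116.2]
sadR [  6.6 -87.7]
strip stop end [-13.8 -41.6]
board corner bl [  85.4 -146.3]
board front R [ 83.8 202.1]
handle tip [90.7 45.2]
bar end [ 5.5 40.7]
```

Call:
servo_tool(commands=[[[-1, 1.4, 0, 2, 0, 0, 0], [-1, 1.4, 0, 6, 0, 0, 0], [-1, 1.4, 0, 10, 0, 0, 0], [-1, 1.4, 0, 14, 0, 0, 0], [-1, 1.4, 0, 16.5, 0, 0, 0], [-1, 1.4, 0, 16.5, 0, 0, 0]]])

```text
t: 3.05
position: [0.5737, -0.154, 0.0723]
orientation: [180.0, -0.3, 165.2]
contact_force: [0.3, 0.7, 0.8]
gripper_width: 0.0
grasp_force: 0.0
```

Call:
servo_tool(commands=[[[-1, 0.7, 0, 0, 0, 0, 0], [-1, 1.4, 0, 0, 0, 0, 0], [-1, 2.1, 0, 0, 0, 0, 0], [-1, 2.7, 0, 0, 0, 0, 0], [-1, 3.2, 0, 0, 0, 0, 0], [-1, 3.7, 0, 0, 0, 0, 0], [-1, 3.7, 0, 0, 0, 0, 0]]])

```text
t: 3.92
position: [0.5395, -0.1469, 0.0741]
orientation: [180.0, -0.0, 165.0]
contact_force: [0.0, 0.0, -0.3]
gripper_width: -0.0
grasp_force: 0.0
```

```bash
python3 go.py 72 -101 200; python3 - <<'E'
from h import *
a=cam("scene")[0]["img"][190:350,205:395]; cv2.imwrite("pics/s1.png",cv2.resize(a,None,fx=3.7,fy=3.7))
E
```

```text
t 3.92 jig now [  35.6 -101.5] tip z 66.1 F [ 0.   0.  -0.3] w -9.246803500977647e-05
turn [ 0. -0.  0.]
[  72. -101.  200.] world [ 0.575 -0.156  0.208] shift [ -3.64   0.05 -13.39]
```

View pics/s1.png

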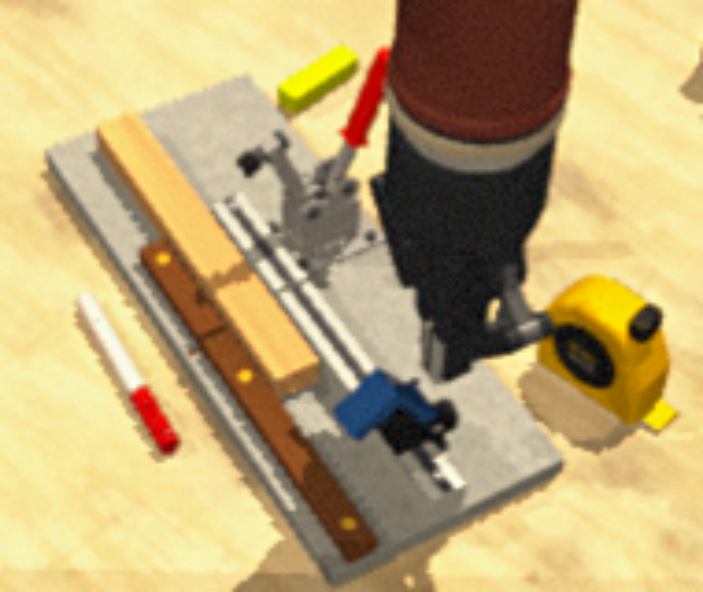

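The picture shows the blue stop tipped over, with its nose at (360,400) in the channel; I'll check again later that it is fully down. Nothing else has moved. Next I go up and over to the strip's push end.

Call:
servo_tool(commands=[[[-1, 0, 0, -6, 0, 0, 0], [-1, 0, 0.5, -12, 0, 0, 0], [-1, 1, 6, -13.4, 0, 0, 0], [-1, 2, 12, -13.4, 0, 0, 0], [-1, 3, 18, -13.4, 0, 0, 0], [-1, 4, 24, -13.4, 0, 0, 0], [-1, 5, 30.3, -13.4, 0, 0, 0], [-1, 5, 30.3, -13.4, 0, 0, 0]]])

```text
t: 4.97
position: [0.5696, 0.1629, 0.2082]
orientation: [179.9, -0.0, 165.4]
contact_force: [-0.2, -0.7, -1.4]
gripper_width: 0.0
grasp_force: 0.0
```

```bash
python3 - <<'E'
from h import *
a=cam("top")[0]["img"][175:285,240:420]; cv2.imwrite("pics/t2.png",cv2.resize(a,None,fx=4.4,fy=4.4,interpolation=cv2.INTER_CUBIC))
E
python3 go.py -15 203 21
```

```text
t 5.03 jig now [-14.9 203.5] tip z 200.1 F [ 0.2  0.4 -0.4] w -0.0009521689907474321
turn [-0.    -0.     0.004]
[-15. 203.  21.] world [0.569 0.16  0.029] shift [ 1.000e-02 -5.000e-02  1.791e+01]
```

View pics/t2.png

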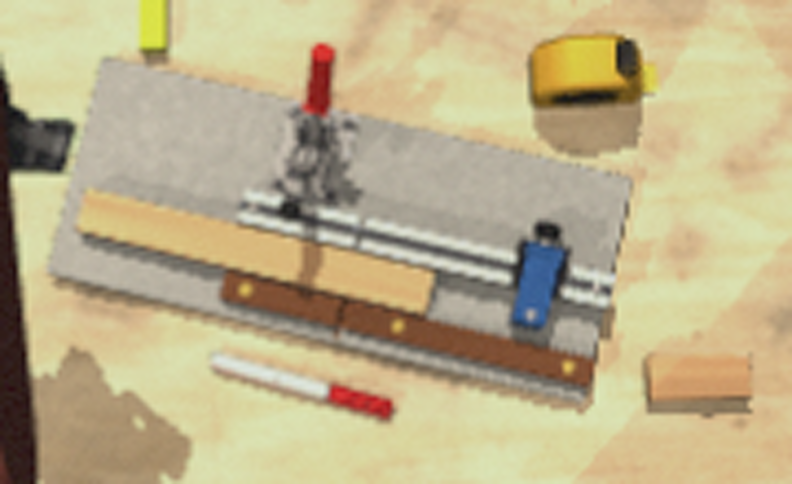

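The stop now lies across the channel at (538,285). The strip is untouched, with its ends at (84,212) and (432,290). Now I go down behind its push end.

Call:
servo_tool(commands=[[[-1, 0, 0, 5, 0, 0, 0], [-1, 0, 0, 10, 0, 0, 0], [-1, 0, 0, 14, 0, 0, 0], [-1, 0, 0, 17, 0, 0, 0], [-1, 0, 0, 17.9, 0, 0, 0], [-1, 0, 0, 17.9, 0, 0, 0]]])

```text
t: 5.78
position: [0.5699, 0.1577, 0.0294]
orientation: [-180.0, -0.0, 165.0]
contact_force: [0.7, -0.0, 1.0]
gripper_width: 0.001
grasp_force: 0.0
```

Call:
servo_tool(commands=[[[-1, 0, -0.5, 0, 0, 0, 0], [-1, 0, -1.0, 0, 0, 0, 0], [-1, 0, -1.5, 0, 0, 0, 0], [-1, 0, -2.0, 0, 0, 0, 0], [-1, 0, -2.5, 0, 0, 0, 0], [-1, 0, -3.0, 0, 0, 0, 0], [-1, 0, -3.0, 0, 0, 0, 0]]])

```text
t: 6.65
position: [0.5628, 0.1295, 0.0301]
orientation: [180.0, 0.1, 165.0]
contact_force: [1.3, 1.9, 3.5]
gripper_width: -0.001
grasp_force: 1.6
```

```bash
python3 go.py -15 145 21; python3 - <<'E'
from h import *
a=cam("scene")[0]["img"][190:350,205:395]; cv2.imwrite("pics/s3.png",cv2.resize(a,None,fx=3.7,fy=3.7))
E
```

```text
t 6.65 jig now [-13.3 171.5] tip z 22.1 F [1.3 1.9 3.5] w -0.0008275570840147405
turn [0.001 0.002 0.   ]
[-15. 145.  21.] world [0.554 0.104 0.029] shift [ 0.17 -2.65  0.11]
```

View pics/s3.png

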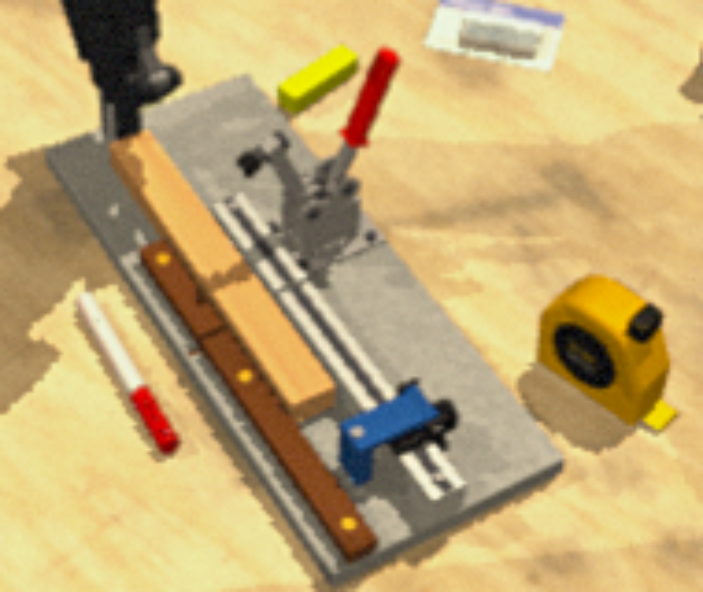

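The strip is moving, with its stop end now at about (310,390). The stop is fully down, with its nose at (355,450) in the channel. I carry on, watching the force.

Call:
servo_tool(commands=[[[-1, 0, -0.5, 0, 0, 0, 0], [-1, 0, -1.0, 0, 0, 0, 0], [-1, 0, -1.5, 0, 0, 0, 0], [-1, 0, -2.0, 0, 0, 0, 0], [-1, 0, -2.5, 0, 0, 0, 0], [-1, 0, -2.5, 0, 0, 0, 0]]])

```text
t: 7.45
position: [0.5558, 0.1052, 0.0295]
orientation: [180.0, 0.0, 165.0]
contact_force: [0.9, 1.6, 3.5]
gripper_width: 0.002
grasp_force: 1.5
```

Call:
servo_tool(commands=[[[-1, 0, -0.2, 0, 0, 0, 0], [-1, 0, -0.4, 0, 0, 0, 0], [-1, 0, -0.6, 0, 0, 0, 0], [-1, 0, -0.6, 0, 0, 0, 0]]])

```text
t: 7.95
position: [0.5538, 0.0997, 0.029]
orientation: [180.0, -0.0, 165.0]
contact_force: [-0.8, 1.3, -0.7]
gripper_width: 0.001
grasp_force: 0.7
```

```bash
python3 go.py -15 135 21; python3 - <<'E'
from h import *
j=np.load("jig.npz");c=cam("scene")
im=c[0]["img"];cv2.imwrite("pics/s4raw.png",im)
# along-channel profile on strip top (z=33): print brightness / hue
hsv=cv2.cvtColor(im,cv2.COLOR_BGR2HSV)
for y in range(-104,-50,3):
    w=np.r_[j["R"]@np.array([-.017,y/1e3])+j["t"],.032];u,v=proj(c,w)
    print(y,hsv[int(round(v)),int(round(u))],end=" ")
E
```

```text
t 7.95 jig now [-14.3 140.4] tip z 21.0 F [-0.8  1.3 -0.7] w 0.0009534705763113306
turn [ 0.    -0.001  0.   ]
[-15. 135.  21.] world [0.552 0.095 0.029] shift [ 0.07 -0.54  0.  ]
-104 [104 203  69] -101 [104 192  73] -98 [104 221  76] -95 [106 205  77] -92 [121  96  69] -89 [131  65  78] -86 [ 15 157 228] -83 [ 19 155 247] -80 [ 18 154 242] -77 [ 18 154 242] -74 [ 18 159 240] -71 [ 19 152 241] -68 [ 18 150 241] -65 [ 18 145 242] -62 [ 19 152 241] -59 [ 18 151 243] -56 [ 19 155 240] -53 [ 18 150 241]
```

Call:
servo_tool(commands=[[[-1, 0, -0.1, 0, 0, 0, 0], [-1, 0, -0.2, 0, 0, 0, 0], [-1, 0, -0.3, 0, 0, 0, 0], [-1, 0, -0.3, 0, 0, 0, 0]]])

```text
t: 8.5
position: [0.5545, 0.0988, 0.03]
orientation: [179.8, 0.1, 165.0]
contact_force: [2.8, 9.3, 0.0]
gripper_width: 0.003
grasp_force: 5.3
```

Call:
servo_tool(commands=[[[-1, 0, -0.1, 0, 0, 0, 0], [-1, 0, -0.2, 0, 0, 0, 0], [-1, 0, -0.2, 0, 0, 0, 0]]])

```text
t: 8.88
position: [0.5547, 0.0983, 0.0305]
orientation: [179.6, 0.2, 165.0]
contact_force: [4.1, 16.9, 0.6]
gripper_width: 0.002
grasp_force: 8.4
```

Call:
servo_tool(commands=[[[-1, 0, -0.1, 0, 0, 0, 0], [-1, 0, -0.2, 0, 0, 0, 0], [-1, 0, -0.2, 0, 0, 0, 0]]])

```text
t: 9.25
position: [0.5551, 0.0978, 0.0311]
orientation: [179.5, 0.3, 165.0]
contact_force: [6.3, 22.5, 0.7]
gripper_width: -0.002
grasp_force: 11.5
```

The strip is butted: 22 N with no further travel. I back off slowly and check.

Call:
servo_tool(commands=[[[-1, 0, 0.2, 0, 0, 0, 0], [-1, 0, 0.4, 0, 0, 0, 0], [-1, 0, 0.6, 0, 0, 0, 0], [-1, 0, 1, 0, 0, 0, 0], [-1, 0, 2, 0, 0, 0, 0], [-1, 0, 3, 0, 0, 0, 0], [-1, 0, 3, 0, 0, 0, 0]]])

```text
t: 10.12
position: [0.5602, 0.1227, 0.0293]
orientation: [180.0, 0.0, 165.1]
contact_force: [-0.8, -0.3, -0.4]
gripper_width: -0.002
grasp_force: 0.0
```

```bash
python3 go.py -15 160 200 45 45 200 45 45 105; python3 - <<'E'
from h import *
a=cam("scene")[0]["img"][190:350,205:395]; cv2.imwrite("pics/s5.png",cv2.resize(a,None,fx=3.7,fy=3.7))
E
```

```text
t 10.12 jig now [-14.1 164.2] tip z 21.3 F [-0.8 -0.3 -0.4] w -0.0022801619082040933
turn [0.    0.    0.002]
[-15. 160. 200.] world [0.558 0.119 0.208] shift [  0.09  -0.42 -17.87]
[ 45.  45. 200.] world [ 0.586 -0.008  0.208] shift [ -5.89 -11.93 -17.87]
[ 45.  45. 105.] world [ 0.586 -0.008  0.113] shift [ -5.89 -11.93  -8.37]
```

View pics/s5.png

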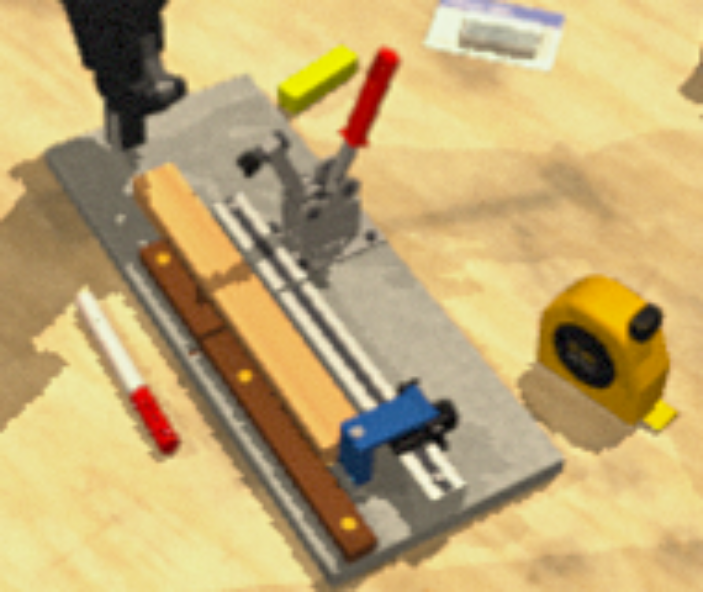

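The strip's end meets the blue nose at (345,440) with no gap. The handle at (370,100) is still raised. Next I go to the gap between the bar and the handle.

Call:
servo_tool(commands=[[[-1, 0, 0, -6, 0, 0, 0], [-1, 0, 0, -12, 0, 0, 0], [-1, -1, -2, -17.9, 0, 0, 0], [-1, -3.8, -7, -17.9, 0, 0, 0], [-1, -6.6, -11.9, -17.9, 0, 0, 0], [-1, -6.6, -11.9, -17.9, 0, 0, 0], [-1, -6.6, -11.9, -13.5, 0, 0, 0], [-1, -6.6, -11.9, -13.5, 0, 0, 0]]])

```text
t: 11.18
position: [0.5897, -0.0091, 0.1603]
orientation: [-180.0, -0.5, 165.1]
contact_force: [-0.3, 0.3, -0.6]
gripper_width: -0.005
grasp_force: 0.0
```

```bash
python3 go.py 52 45.5 108; python3 - <<'E'
from h import *
a=cam("scene")[0]["img"][150:310,205:395]; cv2.imwrite("pics/s6.png",cv2.resize(a,None,fx=3.7,fy=3.7))
E
```

```text
t 11.18 jig now [48.5 44.6] tip z 152.3 F [-0.3  0.3 -0.6] w -0.004737875593934593
turn [-0.001 -0.009  0.001]
[ 52.   45.5 108. ] world [ 0.593 -0.009  0.116] shift [-0.39  0.1   4.42]
```

View pics/s6.png

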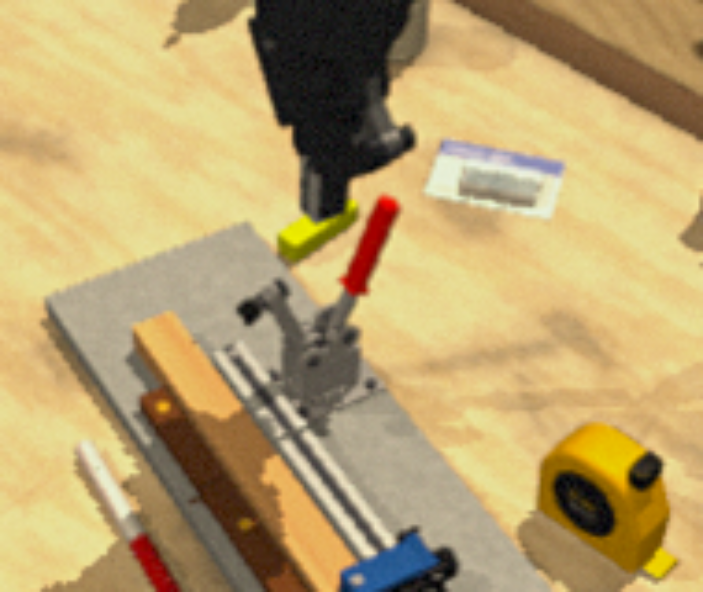

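The fingers are at (325,215), left of the handle tip at (390,200), and the bar end at (265,300) is clear of the descent. I descend and then push along the handle's arc.

Call:
servo_tool(commands=[[[-1, -0.4, 0, 1.5, 0, 0, 0], [-1, -0.4, 0, 3, 0, 0, 0], [-1, -0.4, 0, 4.2, 0, 0, 0], [-1, -0.4, 0, 4.2, 0, 0, 0]]])

```text
t: 11.72
position: [0.5959, -0.0109, 0.1207]
orientation: [-180.0, -0.2, 165.1]
contact_force: [-0.1, 0.0, 0.9]
gripper_width: -0.002
grasp_force: 0.0
```

Call:
servo_tool(commands=[[[-1, -0.7, 0, 0, 0, 0, 0], [-1, -1.3, 0, 0, 0, 0, 0], [-1, -1.9, 0, 0, 0, 0, 0], [-1, -2.4, 0, 0.1, 0, 0, 0], [-1, -2.8, 0, 0.3, 0, 0, 0], [-1, -3.2, 0, 0.6, 0, 0, 0], [-1, -3.2, 0, 0.6, 0, 0, 0]]])

```text
t: 12.6
position: [0.6278, -0.0194, 0.1158]
orientation: [-180.0, -0.0, 165.1]
contact_force: [-0.2, 0.4, 0.3]
gripper_width: -0.001
grasp_force: 0.0
```

```bash
python3 go.py 91.2 45.5 97.6 97.1 45.5 90.1 101.6 45.5 81.6 104.6 45.5 72.5 106 45.5 63
```

```text
t 12.6 jig now [87.9 44.4] tip z 107.8 F [-0.2  0.4  0.3] w -0.0005161142718837473
turn [-0.    -0.001  0.   ]
[91.2 45.5 97.6] world [ 0.631 -0.019  0.106] shift [-0.33  0.11  1.02]
[97.1 45.5 90.1] world [ 0.637 -0.021  0.098] shift [-0.92  0.11  1.77]
[101.6  45.5  81.6] world [ 0.641 -0.022  0.09 ] shift [-1.37  0.11  2.62]
[104.6  45.5  72.5] world [ 0.644 -0.023  0.08 ] shift [-1.67  0.11  3.52]
[106.   45.5  63. ] world [ 0.646 -0.023  0.071] shift [-1.81  0.11  4.47]
```

Call:
servo_tool(commands=[[[-1, -0.3, 0.1, 0.6, 0, 0, 0], [-1, -0.6, 0.1, 1.1, 0, 0, 0], [-1, -0.9, 0.1, 1.7, 0, 0, 0], [-1, -1.2, 0.1, 2.2, 0, 0, 0], [-1, -1.4, 0.1, 2.6, 0, 0, 0], [-1, -1.5, 0.1, 3.1, 0, 0, 0], [-1, -1.7, 0.1, 3.5, 0, 0, 0], [-1, -1.7, 0.1, 3.5, 0, 0, 0]]])

```text
t: 13.6
position: [0.6444, -0.0227, 0.0808]
orientation: [-180.0, -0.0, 165.1]
contact_force: [-0.5, -0.1, 0.5]
gripper_width: -0.002
grasp_force: 0.0
```

Call:
servo_tool(commands=[[[-1, -0.1, 0, 0.3, 0, 0, 0], [-1, -0.1, 0, 0.6, 0, 0, 0], [-1, -0.1, 0, 0.8, 0, 0, 0], [-1, -0.1, 0, 0.9, 0, 0, 0], [-1, -0.1, 0, 0.9, 0, 0, 0]]])

```text
t: 14.22
position: [0.6455, -0.023, 0.0737]
orientation: [-180.0, -0.0, 165.1]
contact_force: [-5.6, 0.9, 9.2]
gripper_width: 0.006
grasp_force: 4.5
```

```bash
python3 go.py 106 45.5 63
```

```text
t 14.22 jig now [105.9  45.5] tip z 65.7 F [-5.6  0.9  9.2] w 0.005993879431715247
turn [-0.    -0.     0.001]
[106.   45.5  63. ] world [ 0.646 -0.023  0.071] shift [-0.01 -0.    0.27]
```

Call:
servo_tool(commands=[[[-1, 0, 0, 0.2, 0, 0, 0], [-1, 0, 0, 0.4, 0, 0, 0], [-1, 0, 0, 0.4, 0, 0, 0]]])

```text
t: 14.6
position: [0.6456, -0.023, 0.0733]
orientation: [-180.0, -0.0, 165.1]
contact_force: [-15.5, 2.0, 29.6]
gripper_width: 0.0
grasp_force: 14.9
```

Call:
servo_tool(commands=[[[-1, 0, 0, 0.2, 0, 0, 0], [-1, 0, 0, 0.4, 0, 0, 0], [-1, 0, 0, 0.4, 0, 0, 0]]])

```text
t: 14.98
position: [0.6458, -0.023, 0.0729]
orientation: [-180.0, -0.0, 165.1]
contact_force: [-27.6, 2.8, 51.1]
gripper_width: 0.001
grasp_force: 25.3
```

That is the hard stop, well above the 5 N the handle needs. I retreat upwards and look.

Call:
servo_tool(commands=[[[-1, 0, 0, -0.8, 0, 0, 0], [-1, 0, 0, -1.5, 0, 0, 0], [-1, 0, 0, -5, 0, 0, 0], [-1, 0, 0, -10, 0, 0, 0], [-1, 0, 6, -15, 0, 0, 0], [-1, 0, 12, -17, 0, 0, 0], [-1, 0, 18, -17, 0, 0, 0], [-1, 0, 18, -17, 0, 0, 0]]])

```text
t: 15.98
position: [0.6921, 0.1551, 0.234]
orientation: [179.9, -0.0, 165.3]
contact_force: [0.2, -0.3, -0.3]
gripper_width: -0.003
grasp_force: 0.0
```

```bash
python3 - <<'E'
from h import *
a=cam("scene")[0]["img"][190:350,205:395];b=cam("top")[0]["img"][175:285,240:420]
a=cv2.resize(a,(400,337),interpolation=cv2.INTER_CUBIC);b=cv2.resize(b,(400,244),interpolation=cv2.INTER_CUBIC)
cv2.imwrite("pics/f.png",np.vstack([a,b]))
s=get_state();print(s["t"],s["position"],s["contact_force"])
E
```

```text
16.075 [0.69157861 0.15234914 0.2329572 ] [0.62584395 0.53071584 0.2301083 ]
```

View pics/f.png

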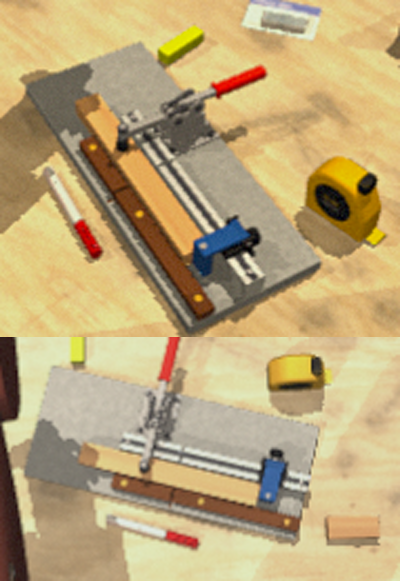

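The picture shows the handle level at (240,82) and the clamp bar on the strip at (122,142). The strip's end is against the lowered blue stop at (197,255), and the other things are undisturbed. I'll hand in.

```bash
python3 -c "
from cell import *
print(hand_in())"
```

```text
the job is handed in; nothing more can be done
None
```

The job is handed in at about 16 s: the stop is fully down, the strip is butted against it, the clamp is shut to its hard stop, and the last pictures show the loose items where they were.

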